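Dry-lay and true a row of tiles in a serving tray

TASK

Dry-lay a row of tiles in the wooden tray: put every chipped tile, the ones marked with a red cross (one still lies in the tray), into the red tub, and lay every sound tile flat in the tray, glazed face up, side by side in one straight row along the far long rim with no more than about a centimetre between neighbours. Once all the sound tiles are in the tray, lay the straightedge flat on the tray's bed on the near side of the row and slide it against the tiles so that every tile sits tight against the far rim and the straightedge lies flush along the whole row, roughly centred on the rim's length; leave it lying there and let go. Leave the teapot, cup and saucer alone.

Things in the scene. Friction and masses are not known exactly. Their poses are not given: they have to be found in the camera images.
- tile_a: glazed square tile, white with a blue diamond and blue border lines, 60 x 60 x 10 mm, 83 g, loose, sound (four clean corners, no cross). Origin: centre of its underside; z up through the glazed face, x and y along its sides. in some starts one of the four sound tiles is absent
- tile_b: glazed square tile, white with a blue diamond and blue border lines, 60 x 60 x 10 mm, 83 g, loose, sound (four clean corners, no cross). Origin: centre of its underside; z up through the glazed face, x and y along its sides. in some starts one of the four sound tiles is absent
- tile_c: glazed square tile, white with a blue diamond and blue border lines, 60 x 60 x 10 mm, 83 g, loose, sound (four clean corners, no cross). Origin: centre of its underside; z up through the glazed face, x and y along its sides. in some starts one of the four sound tiles is absent
- tile_d: glazed square tile, white with a blue diamond and blue border lines, 60 x 60 x 10 mm, 83 g, loose, sound (four clean corners, no cross). Origin: centre of its underside; z up through the glazed face, x and y along its sides. in some starts one of the four sound tiles is absent
- chipped_a: chipped tile: the same white and blue 60 x 60 x 10 mm tile with one corner (its +x +y corner) broken off along a diagonal 16 mm down each side, and a big red cross drawn on its face; loose. Origin: centre of the underside of the unbroken square; x and y along its sides.. It starts on the paper with the sound tiles; in some starts chipped_a or chipped_b is absent
- chipped_b: chipped tile: the same white and blue 60 x 60 x 10 mm tile with one corner (its +x +y corner) broken off along a diagonal 16 mm down each side, and a big red cross drawn on its face; loose. Origin: centre of the underside of the unbroken square; x and y along its sides.. It starts on the paper with the sound tiles; in some starts chipped_a or chipped_b is absent
- chipped_c: chipped tile: the same white and blue 60 x 60 x 10 mm tile with one corner (its +x +y corner) broken off along a diagonal 16 mm down each side, and a big red cross drawn on its face; loose. Origin: centre of the underside of the unbroken square; x and y along its sides.. This one starts lying in the tray
- straightedge: aluminium straightedge, 250 mm long (its y), 44 mm wide (its x), 8 mm thick, both long edges straight and alike, 0.22 to 0.35 kg, loose, lying flat on the table. A black grip bar stands along its middle: 110 mm long (y), 14 mm wide (x), from 8 to 34 mm above the underside. Origin: centre of the underside; z up
- tray: oak serving tray, it does not move; outside 185 x 305 mm (x, y) with a dark rim 10 mm thick all round, brass handles stick out 18 mm at its two short ends. Its flat bed is 165 x 285 mm (x, y) and 12 mm above the table; the rim's top is 14 mm above the bed. Origin: centre of the underside; x points away from the robot to the far long rim, y along the long rims
- tray_rim (a point): point on the bed at the foot of the inner face of the tray's far long rim, at the middle of its length; axes as the tray's: x out through that rim, y along it, z up. The near rim's inner face is at x = -165 mm, the short rims' inner faces at y = -142.5 and +142.5 mm. A tile tight against the far rim has its centre at x = -30 mm
- tub: red open plastic tub for rejects, it does not move; outside 150 x 160 x 65 mm (x, y, z), walls 4 mm, floor about 4 mm. Origin: centre of the underside
- teapot: glass teapot with maroon cradle, lid, knob and handle, body 124 mm across, 124 mm high, loose, 0.55 kg; bystander. Origin: centre of the underside
- saucer: glass saucer, 128 mm across, 12 mm high, loose; bystander. Origin: centre of the underside
- cup: glass cup with a handle, 80 mm across, 58 mm high, loose, standing on the saucer; bystander. Origin: centre of the underside
Things that resemble listed ones, but are neither listed nor needed, are in the scene too. What is shaped like the tile_c but pink or turquoise is not meant.

How it is judged:
By the outcome, as a careful person would: the job done as asked, in the order asked, and still so for the second after the job is handed in, with the robot touching nothing.
Of tile_a, tile_b, tile_c, tile_d only 3 to 4 are there at a start; the rules pass over those that are not, and their reading is None.
Of chipped_a, chipped_b only 1 to 2 are there at a start; the rules pass over those that are not, and their reading is None.
At some moment in a run one of tile_a, tile_b, tile_c, tile_d, straightedge may be knocked a few centimetres aside while the robot is not near it.
Once in a run the grip may slacken for a moment while it holds something.
It also fails if it takes over 210 s, if anything falls off the work surface, if the arm or the gripper's body presses on something with over 40 N, if the wrist force passes 120 N, or if a joint passes its speed limit or range.

ROBOT

A 6-joint arm with a two-finger parallel gripper is mounted at the origin on the work surface. World frame = base frame: x ahead of the robot, y to its left, z up, the work surface at z = 0. Lengths are in m, angles in rad, forces in N, time in s.
With the tool pointing down it reaches from about 0.325 to 0.75 m from the base axis. Payload 7.6 kg.
Tool frame: the origin (TCP) lies at the very end of the fingers, on their centre line; the grasp point (between the pads) lies 19 mm behind it; z points along the fingers, y is the line along which they close (so a half turn about z gives the same grasp; the last joint's range is limited). The gripper opens to 85 mm and grips with 20 to 120 N. Pads are 22 mm wide; open, the fingers measure 114 mm over their backs; the gripper's body (76 mm by 85 mm) begins 54 mm behind the grasp point. The pads swing forward as they close: fully open they stand 13 mm farther back than shut.
Start: joints at [1.118, 0.052, 1.401, -0, 1.689, -0.07], TCP at [0.196, 0.487, 0.231] pointing down, gripper open.
Joint ranges: [-2.9, 2.9], [-0.91, 2.17], [0.12, 2.37], [-1.06, 4.2], [0.26, 2.73], [-2.93, 2.93]. Speed limits (rad/s): [2.57, 2.57, 3.01, 3.14, 3.14, 3.14].

INTERFACE

Orientations are given as a rotation vector (axis times angle).
In Python, from bench import manip, eoat, kin, optics, hand_in, monitor gives the robot as it stands. Calls block until the motion is done:
- manip.movep(position, orientation): joint-space move of the TCP to a pose.
- manip.move_linear(position, ori=None, feed=0.15, contact_N=None): straight line of the TCP; ori=None keeps the orientation; feed is the mean speed in m/s. With contact_N (N) it stops when the force on the tool has changed by that much, and returns True; else False.
- manip.movej(angles): joint-space move.
- eoat.gripper_to(opening, newtons=None): finger opening in m; newtons is the grip in N (None keeps the last); returns when the fingers have stopped.
- manip.dwell(seconds).
- kin.ik(position, orientation): joint angles nearest the present ones, or None.
- optics.read_camera(name): name is "scene" or "top" or "wrist"; returns a dict with "img" (384x512x3 uint8, red, green, blue), "fov_y" (degrees; the focal length in pixels is half the picture's height over the tangent of half this angle, whatever the lens; pixels are square), "cx", "cy" (the principal point, pixels), "k1" (the pictures are not rectified: a ray, as slopes to the right and down, at radius r is drawn at 1 + k1 r^2 times it, then the intrinsics apply), "rvec" (rotation vector, rad) and "tvec" (3), from world to camera coordinates, as OpenCV has them. Camera axes: x right, y down, z forward; pixel columns grow to the right and rows downward; lengths in m; the calibration is good to about 2 mm. A picture is of the moment at which its call begins. There is no depth.
A pose or a line that the arm cannot do raises manip.MotionError and nothing moves.
- hand_in(): hands the job in; it is judged then, once.
Readings, each from a call of its own:
- monitor.current_clock(): time.
- monitor.current_q(): joint angles.
- monitor.current_dq(): joint speeds.
- monitor.current_effort(): joint torques, N m.
- monitor.current_position(): TCP position.
- monitor.current_tool_rot(): TCP orientation.
- monitor.current_ft_force(): force on the tool from outside, world axes, zero at the start.
- monitor.current_torque(): the same for the moment, N m.
- monitor.current_opening(): finger opening in m.
- monitor.current_grasp_force(): force on a finger pad.
Only numpy, scipy, OpenCV 4.12 (cv2) and the standard library are available. Lean on these libraries where they do the work, as an engineer would, in place of code of your own. Each camera call takes 0.05 s, during which the arm holds its last target. There are 200 camera calls.

## Working session

There is one attempt and no reset: what is moved stays moved. The work goes in short steps, each a Python script; the robot and the scene stay as the last script left them, time stands still between calls to the robot, and variables do not carry over. Pictures are saved under pics/ and viewed, at most 14 in all, crops included, and the job is handed in when it is done.

```bash
ls; mkdir -p pics
python3 - <<'E'
from bench import optics,monitor
import cv2
for n in("top","scene"):
    c=optics.read_camera(n); cv2.imwrite(f"pics/{n}0.png",cv2.resize(c["img"][:,:,::-1],(800,600),interpolation=cv2.INTER_CUBIC)); print(n,{k:v for k,v in c.items() if k!="img"})
print(monitor.current_clock(),monitor.current_tool_rot())
E
```

```text
pics
top {'fov_y': 42.89775337774633, 'cx': 249.54026811111063, 'cy': 185.69114217466, 'k1': -0.18781384453472957, 'rvec': array([ 2.22350673, -1.98862123,  0.21133796]), 'tvec': array([-0.039168  ,  0.5143156 ,  1.19707586])}
scene {'fov_y': 49.59520510705754, 'cx': 255.34598403890806, 'cy': 193.29835943708198, 'k1': -0.09849125075056879, 'rvec': array([ 2.11089047,  0.52990648, -0.31644321]), 'tvec': array([-0.44235313, -0.071352  ,  1.29588812])}
0.1 [-5.97564253e-01 -3.08390210e+00  2.06478491e-03]
```

View pics/top0.png

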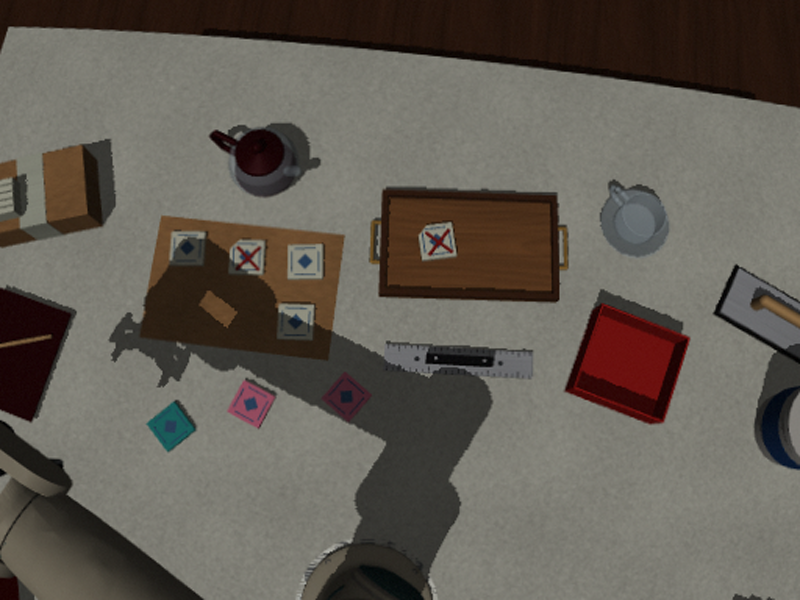

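View pics/scene0.png

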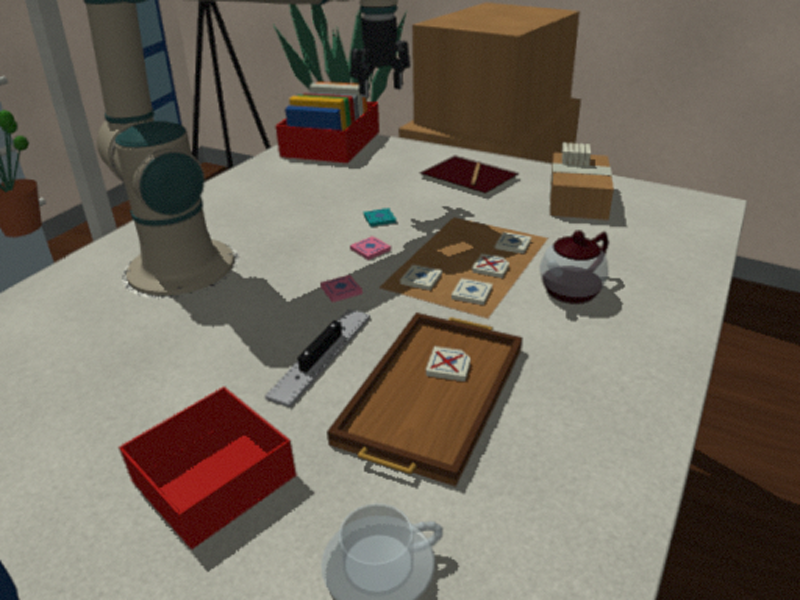

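The top view (800x600 px) shows three sound tiles on the paper at (188,248), (305,261) and (296,322). One chipped tile is on the paper at (247,257) and another is in the tray at (437,241). The straightedge is at (460,360), the tub at (630,362) and the tray at (470,245). The pink and turquoise tiles at (250,403), (346,397) and (170,426) are decoys. The scene view agrees.

```bash
cat > h.py <<'E'
import cv2, numpy as np
from scipy.spatial.transform import Rotation as Rn
from bench import manip, eoat, kin, optics, hand_in, monitor
def cam(n="top"):
    return optics.read_camera(n)
def cast(c,uv,z):
    uv=np.asarray(uv,float).reshape(-1,1,2); f=192/np.tan(np.radians(c["fov_y"]/2))
    K=np.array([[f,0,c["cx"]],[0,f,c["cy"]],[0,0,1]])
    n=cv2.undistortPoints(uv,K,np.array([c["k1"],0,0,0,0]))[:,0]
    R=cv2.Rodrigues(c["rvec"])[0]; o=-R.T@c["tvec"]; d=np.c_[n,np.ones(len(n))]@R
    return o[:2]+d[:,:2]*((z-o[2])/d[:,2])[:,None]
def proj(c,P):
    f=192/np.tan(np.radians(c["fov_y"]/2)); K=np.array([[f,0,c["cx"]],[0,f,c["cy"]],[0,0,1]])
    return cv2.projectPoints(np.asarray(P,float).reshape(-1,1,3),c["rvec"],c["tvec"],K,np.array([c["k1"],0,0,0,0]))[0][:,0]
def rect(P):  # centre, (len,wid), angle of long side; metres
    (x,y),(a,b),t=cv2.minAreaRect((P*1000).astype(np.float32)); t=np.radians(t)
    if a<b:a,b,t=b,a,t+np.pi/2
    return np.array([x,y])/1000,(a,b),(t+np.pi/2)%np.pi-np.pi/2
def blobs(c,mask,z,lo,hi):
    out=[]
    for k in cv2.findContours(mask.astype(np.uint8),cv2.RETR_EXTERNAL,cv2.CHAIN_APPROX_NONE)[0]:
        a=cv2.contourArea(k)
        if lo<a<hi: out.append((k,a)+rect(cast(c,k[:,0],z)))
    return out
def chans(c):
    i=c["img"].astype(int); return i[...,0],i[...,1],i[...,2],i.max(2),(i.max(2)-i.min(2))/(i.max(2)+1)
E
python3 - <<'E'
from h import *
c=cam(); r,g,b,v,s=chans(c)
R=cv2.Rodrigues(c["rvec"])[0]; print("cam",-R.T@c["tvec"])
def show(n,m,z,lo,hi):
    for k,a,ce,wh,t in blobs(c,m,z,lo,hi): print(n,a,k[:,0].mean(0).round(1),ce.round(4),np.round(wh,1),round(np.degrees(t),1))
for (u,w) in [(120,150),(188,160),(130,200),(300,150),(120,163),(195,205),(280,230),(247,155)]: print((u,w),c["img"][w,u])
show("tile",(s<.3)|(b>r),.010,300,900)
show("red",(r>2.2*g)&(r>60)&(b<.5*r),.065,1500,9000)
show("bed",(r>1.35*b)&(r>=70)&(r<2.2*b+40),.012,2500,9000)
show("dark",(v<75)&(r>1.2*b),.026,1500,12000)
show("black",v<45,.034,100,900)
E
```

```text
cam [ 0.2596705  -0.00480355  1.27733842]
(120, 150) [ 92 101 102]
(188, 160) [136 136 124]
(130, 200) [45 32 20]
(300, 150) [76 46 26]
(120, 163) [61 60 54]
(195, 205) [144 143 128]
(280, 230) [14 13 15]
(247, 155) [35 21 10]
red 3596.5 [402.5 233.4] [ 0.4349 -0.3829] [164.7 160.6] 74.3
bed 3186.0 [158.2 164.4] [0.5305 0.2722] [327.3 167.2] 89.6
bed 5524.5 [301.1 156.2] [ 0.6206 -0.1073] [280.3 155. ] -85.1
dark 3619.0 [ 48.5 333.4] [0.0542 0.4827] [456. 151.] 64.6
dark 3539.0 [398.9 240.2] [ 0.4407 -0.3898] [174.3 161.1] 74.6
dark 2399.0 [ 16.4 222.5] [0.3383 0.6513] [198.7 148.6] -11.5
dark 4612.5 [150.7 199.7] [0.4906 0.2697] [325.5 196.4] 90.0
dark 7706.0 [299.4 157. ] [ 0.6165 -0.105 ] [310.2 191.9] -85.6
black 151.0 [  5.5 376.6] [-0.0555  0.5984] [42.9 36.1] 11.9
black 601.0 [497.3 270.3] [ 0.3691 -0.6602] [132.4  73.2] -7.7
black 250.5 [294.5 229.4] [ 0.4197 -0.1072] [108.1  25.8] -83.9
black 280.0 [428.1 242. ] [ 0.4251 -0.4628] [142.2  18.8] -15.7
black 162.5 [373.2 221.3] [ 0.463  -0.3113] [155.3  10.7] -15.5
black 205.5 [478.1 204.4] [ 0.5265 -0.61  ] [204.   88.9] 39.0
black 335.5 [ 58.8 118.3] [0.6523 0.5656] [155.1  25.8] 17.3
black 869.0 [165.6  95.9] [0.7379 0.2836] [153.9  86.1] -82.1
```

```bash
cat >> h.py <<'E'
def ori(a):  # tool down, closing axis at world angle a
    y=np.array([np.cos(a),np.sin(a),0]); z=np.array([0,0,-1.]); return Rn.from_matrix(np.c_[np.cross(y,z),y,z]).as_rotvec()
def best(p,a):  # of the two half-turn equivalents the one with j6 nearest zero
    o=[]
    for t in (a,a+np.pi):
        q=kin.ik(p,ori(t))
        if q is not None: o.append((abs(q[5]),t))
    return ori(min(o)[1])
def go(p,a): manip.movep(np.array(p,float),best(p,a))
E
python3 - <<'E'
from h import *
for n,p in (("paper",[.47,.20,.33]),("tray",[.56,-.10,.33])):
    go(p,np.pi/2); c=cam("wrist"); cv2.imwrite(f"pics/w_{n}.png",cv2.resize(c["img"][:,:,::-1],(640,480))); np.save(f"{n}.npy",c,allow_pickle=True)
    print(n,monitor.current_q().round(2) if hasattr(monitor.current_q(),'round') else monitor.current_q(),cast(c,[[0,0],[511,0],[511,383],[0,383]],.01).round(3).tolist(),monitor.current_clock())
E
```

```text
paper [ 0.33  0.01  1.25  0.    1.88 -1.24] [[0.241, -0.165], [0.239, 0.576], [0.964, 0.766], [0.962, -0.349]] 1.7167
tray [-0.24  0.18  1.07  0.    1.89  1.33] [[0.789, 0.271], [0.79, -0.47], [0.066, -0.66], [0.064, 0.458]] 3.9583
```

View pics/w_paper.png

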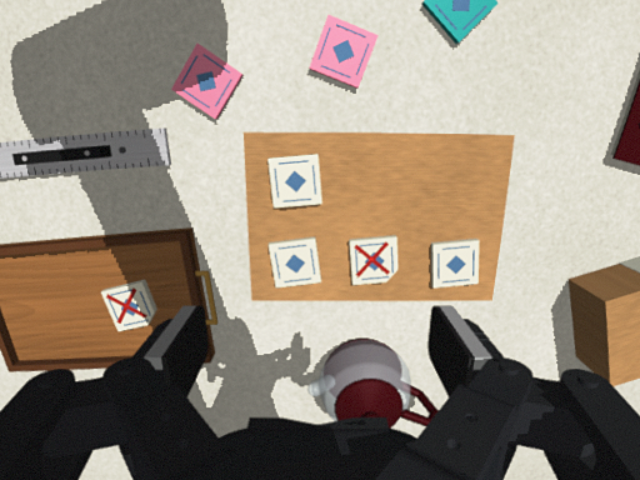

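View pics/w_tray.png

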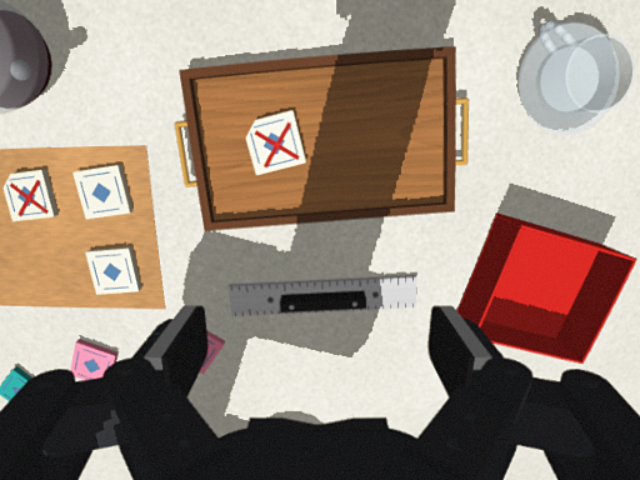

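Tiles to move:
- **Sound:** (295,181), (294,263) and (455,264) in the 640x480 paper view. They are white and blue with no cross.
- **Chipped:** (373,261) on the paper, and (275,141) in the tray view. Both have a red cross.
- **Decoys:** the pink and turquoise ones, which are ruled out by colour.

I'll confirm with one crop and measure.

```bash
cat >> h.py <<'E'
def tiles(c,z,box):  # white tiles with tops at z inside world box (x0,x1,y0,y1): list of (centre, side angle, sides, chipped)
    r,g,b,v,s=chans(c); m=((s<.30)|(b>r)|((r>2*g)&(b>.6*g))).astype(np.uint8)
    m=cv2.morphologyEx(m,cv2.MORPH_OPEN,np.ones((3,3)))
    out=[]
    for k in cv2.findContours(m,cv2.RETR_CCOMP,cv2.CHAIN_APPROX_NONE)[0]:
        if cv2.contourArea(k)<200: continue
        ce,wh,t=rect(cast(c,k[:,0],z))
        if not(52<wh[1]<=wh[0]<76 and box[0]<ce[0]<box[1] and box[2]<ce[1]<box[3]): continue
        q=np.zeros(m.shape,np.uint8); cv2.drawContours(q,[k],-1,1,-1)
        if np.median(v[q>0])<60: continue
        red=((r>1.7*g)&(r>1.5*b)&(q>0)).sum()/q.sum()
        t=(t+np.pi/4)%(np.pi/2)-np.pi/4
        out.append((ce,t,wh,red>.04,round(red,3)))
    return out
PAPER=(.40,.68,.08,.42)
E
python3 - <<'E'
from h import *
cs={n:np.load(f"{n}.npy",allow_pickle=True).item() for n in("paper","tray")}
for n,c in cs.items(): 
    R=cv2.Rodrigues(c["rvec"])[0]; print(n,"cam",(-R.T@c["tvec"]).round(3))
for n,z,bx in(("paper",.01,PAPER),("tray",.01,PAPER),("tray",.022,(.5,.75,-.25,.05)),("paper",.022,(.5,.75,-.25,.05))):
    for t in tiles(cs[n],z,bx): print(n,z,t[0].round(4),round(np.degrees(t[1]),1),np.round(t[2],1),t[3:])
c=cs["tray"]; r,g,b,v,s=chans(c)
for k,a,ce,wh,t in blobs(c,(s>.38)&(r<2.6*g),.026,8000,60000): print("tray outer",a,ce.round(4),np.round(wh,1),np.degrees(t).round(1)); m=k
k=m[:,0]; print("extent",k.min(0),k.max(0))
for k,a,ce,wh,t in blobs(c,(r>2.6*g)&(r>60),.065,4000,60000): print("tub",a,ce.round(4),np.round(wh,1),np.degrees(t).round(1))
for k,a,ce,wh,t in blobs(c,(v<50),.034,200,3000): print("bar",a,k[:,0].mean(0),ce.round(4),np.round(wh,1),np.degrees(t).round(1))
A=cv2.resize(cs["paper"]["img"][135:245,190:420],None,fx=2.4,fy=2.4,interpolation=2);B=cv2.resize(cs["tray"]["img"][30:190,135:380],(552,330))
cv2.imwrite("pics/crop.png",np.vstack([A[:, :552],B])[:,:,::-1])
E
```

```text
paper cam [0.398 0.202 0.473]
tray cam [ 0.632 -0.098  0.473]
paper 0.01 [0.5615 0.3814] 5.8 [63.4 62.1] (np.False_, np.float64(0.0))
paper 0.01 [0.5602 0.1731] 7.2 [62.7 61.5] (np.False_, np.float64(0.0))
paper 0.01 [0.5573 0.2751] 5.4 [63.2 61.5] (np.True_, np.float64(0.13))
paper 0.01 [0.4557 0.1752] 4.8 [61.3 61.3] (np.False_, np.float64(0.0))
tray 0.01 [0.4565 0.1737] 4.8 [65.7 63.4] (np.False_, np.float64(0.0))
tray 0.01 [0.5584 0.2732] 5.2 [67.4 61.7] (np.True_, np.float64(0.131))
tray 0.01 [0.5616 0.1717] 7.4 [65.4 61.1] (np.False_, np.float64(0.0))
tray 0.022 [ 0.6195 -0.0472] 14.3 [61.9 61.3] (np.True_, np.float64(0.135))
paper 0.022 [ 0.6176 -0.0442] 14.5 [66.3 63.2] (np.True_, np.float64(0.124))
tray outer 15637.5 [0.5144 0.2195] [234.5 207.4] 89.9
tray outer 28347.0 [ 0.6204 -0.1031] [333.8 184.2] -85.2
extent [140  38] [374 184]
tub 10620.5 [ 0.4476 -0.3685] [190.7 153.3] 74.8
bar 846.0 [258.01923077 240.93589744] [ 0.4256 -0.104 ] [107.8  23.7] -86.8
```

View pics/crop.png

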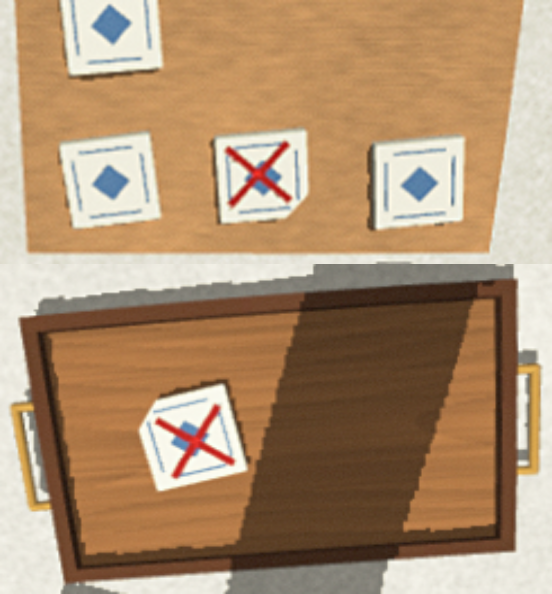

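The crop confirms it: three clean sound tiles and one chipped tile on the paper, and one chipped tile in the tray. I'll start with the tray tile.

```bash
cat >> h.py <<'E'
TR=np.array([.620,-.1035]); TA=np.radians(4.8)
TX=np.array([np.cos(TA),np.sin(TA)]); TY=np.array([-TX[1],TX[0]]); RIM=TR+.0825*TX
TUB=np.array([.437,-.385]); UA=np.radians(74.8); UL=np.array([np.cos(UA),np.sin(UA)])
def lin(p,**k): return manip.move_linear(np.array(p,float),**k)
def here(): return np.array(monitor.current_position(),float)
def up(z,feed=.25): p=here(); p[2]=z; lin(p,feed=feed)
def pick(xy,a,bed,zc=None,op=.076,up_z=.12):
    """zc: TCP height over bed at which to close; None = feel for the bed first"""
    eoat.gripper_to(op,60); go([*xy,bed+.06],a); 
    if zc is None:
        lin([*xy,bed+.012],feed=.15); hit=lin([*xy,bed-.014],feed=.02,contact_N=4); p=here(); print("felt",hit,p.round(4)); p[2]+=.0045; lin(p,feed=.05)
    else: lin([*xy,bed+zc],feed=.15)
    eoat.gripper_to(.03,60); up(up_z); print("held",round(monitor.current_opening(),4),monitor.current_grasp_force(),"t",monitor.current_clock())
    return .05<monitor.current_opening()<.067
def tub(off):
    p=TUB+off*UL; go([*p,.14],UA-np.pi/2); lin([*p,.032],feed=.25); eoat.gripper_to(.08); up(.14,.3)
E
python3 - <<'E'
from h import *
up(.2)
ok=pick([.6195,-.0472],np.radians(14.3),.012)
if ok: tub(.034)
c=cam(); cv2.imwrite("pics/top1.png",cv2.resize(c["img"][:,:,::-1],(800,600))); print(monitor.current_clock())
E
```

```text
felt True [ 0.6194 -0.0472  0.0024]
held 0.0581 64.289710521698 t 9.0083
11.825
```

View pics/top1.png

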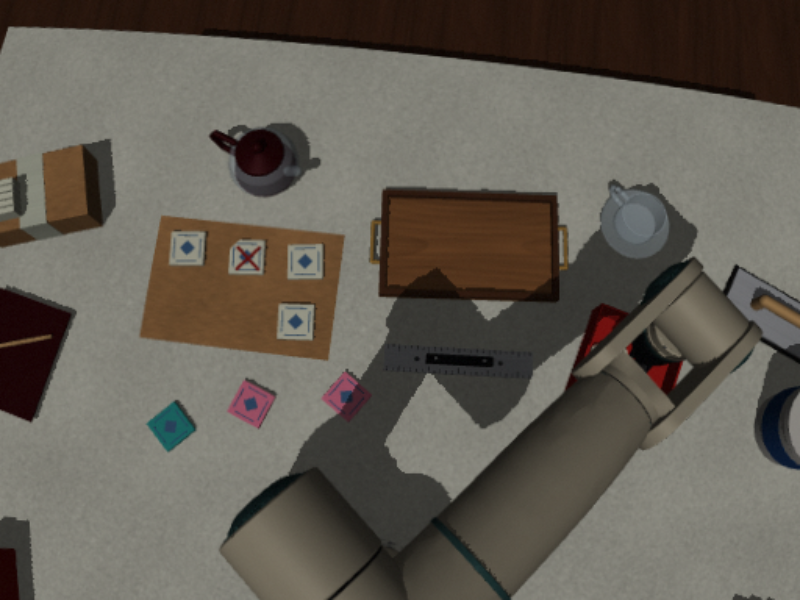

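The tray tile is out and the layout is otherwise unchanged. Next is the paper chipped tile, then the sound tiles, with a fresh wrist look before each pick.

```bash
cat >> h.py <<'E'
def look(p=(.47,.20,.33)):
    go(p,np.pi/2); return cam("wrist")
def place(y,x=-.054):
    p=RIM+x*TX+y*TY; go([*p,.11],TA); lin([*p,.03],feed=.25); hit=lin([*p,.012-.0055],feed=.03,contact_N=6)
    q=here(); eoat.gripper_to(.069); up(.13,.2); print("placed",y,hit,q.round(4),"t",monitor.current_clock())
E
python3 - <<'E'
from h import *
eoat.gripper_to(.076)
def paper(): 
    T=tiles(look(),.01,PAPER); print([(t[0].round(3).tolist(),bool(t[3])) for t in T]); return T
for t in paper():
    if t[3]:
        if pick(t[0],t[1],0,-.005): tub(-.034)
        break
for y in (-.065,0):
    T=sorted([t for t in paper() if not t[3]],key=lambda t:t[0][1])
    if not T or not pick(T[0][0],T[0][1],0,-.005): print("stop");break
    place(y)
c=look((.56,-.1,.33)); cv2.imwrite("pics/w2.png",cv2.resize(c["img"][:,:,::-1],(640,480)))
for t in tiles(c,.022,(.5,.75,-.25,.05)): print("intray",((t[0]-RIM)@np.c_[TX,TY]).round(4),np.degrees(t[1]-TA).round(1),t[2:])
E
```

```text
[([0.562, 0.382], False), ([0.56, 0.173], False), ([0.557, 0.275], True), ([0.456, 0.175], False)]
held 0.058 64.23629522323608 t 17.3167
[([0.562, 0.382], False), ([0.56, 0.173], False), ([0.456, 0.175], False)]
held 0.0581 64.24084067344666 t 26.5833
placed -0.065 True [ 0.6536 -0.1659  0.0095] t 30.0583
[([0.562, 0.382], False), ([0.456, 0.175], False)]
held 0.0583 64.2492413520813 t 34.8417
placed 0 True [ 0.6481 -0.1011  0.0092] t 38.2667
intray [-0.0539  0.0001] -0.1 ((61.0605583190918, 60.8087272644043), np.False_, np.float64(0.0))
intray [-0.0542 -0.0647] -0.0 ((61.21449279785156, 60.871097564697266), np.False_, np.float64(0.0))
```

View pics/w2.png

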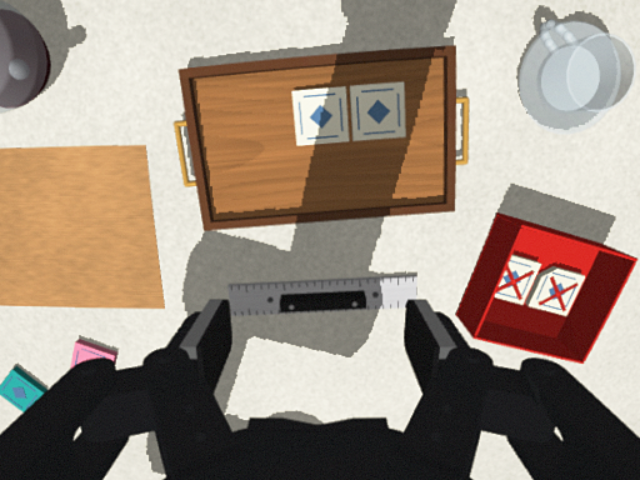

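The two sound tiles are square in the tray, at (320,116) and (377,110), and both chipped tiles are in the tub at (515,280) and (557,291). Now the third tile, then I'll measure the straightedge from directly above.

Run:
```python
from h import *
T=[t for t in tiles(look(),.01,PAPER) if not t[3]]; print(len(T),T[0][0])
if pick(T[0][0],T[0][1],0,-.005): place(.065)
c=look((.56,-.1,.33))
for t in tiles(c,.022,(.5,.75,-.25,.05)): print("intray",((t[0]-RIM)@np.c_[TX,TY]).round(4),np.degrees(t[1]-TA).round(1),t[2:])
for s in(1,-1):
    try: manip.movep(np.array([.5,-.1,.33]),ori(s*np.pi/2))
    except manip.MotionError as e: print(s,e); continue
    c=cam("wrist"); o=-cv2.Rodrigues(c["rvec"])[0].T@c["tvec"]; print(s,o.round(3))
    if o[0]<.47: break
np.save("se.npy",c,allow_pickle=True); r,g,b,v,s=chans(c)
for k,a,ce,wh,t in blobs(c,v<50,.034,300,6000): print("bar",a,k[:,0].mean(0),ce.round(4),np.round(wh,1),np.degrees(t).round(1))
cv2.imwrite("pics/se.png",cv2.resize(c["img"][:,:,::-1],(640,480)));print(monitor.current_clock())
```

```text
1 [0.56182019 0.38143674]
held 0.0576 64.60930824279785 t 45.2583
placed 0.065 True [ 0.6428 -0.0364  0.0095] t 48.975
intray [-0.054   0.0651] -0.3 ((61.53800582885742, 60.79849624633789), np.False_, np.float64(0.0))
intray [-0.054  -0.0001] -0.3 ((61.02803421020508, 60.97563552856445), np.False_, np.float64(0.0))
intray [-0.0543 -0.0648] 0.0 ((61.203285217285156, 60.845664978027344), np.False_, np.float64(0.0))
1 [ 0.428 -0.099  0.473]
bar 639.0 [249.5         99.43529412] [ 0.4203 -0.1043] [107.8  12.5] -86.9
53.1167
```

View pics/se.png

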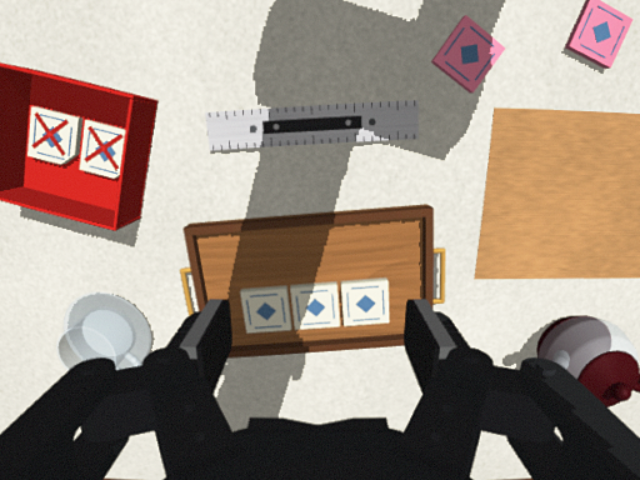

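All three sound tiles are in the row, at (266,310), (315,306) and (365,302). The straightedge bar is at (312,125), which is world (0.420,-0.104). I'll pick it up and lay it down.

Run:
```python
from h import *
xy=[.4203,-.1043]; a=np.radians(3.1)
eoat.gripper_to(.05,80); go([*xy,.08],a); hit=lin([*xy,.012],feed=.08,contact_N=6); print("down",hit,here().round(4))
eoat.gripper_to(0.005,100); print("grip",monitor.current_opening(),monitor.current_grasp_force()); up(.09,.12); print(monitor.current_opening())
p=RIM-.112*TX; go([*p,.09],TA); print("before lower",monitor.current_opening(),monitor.current_grasp_force())
lin([*p,.034],feed=.12); hit=lin([*p,.021],feed=.02,contact_N=5); print("on bed",hit,here().round(4),monitor.current_clock())
print(np.array(monitor.current_ft_force()).round(1))
c=cam(); cv2.imwrite("pics/top3.png",cv2.resize(c["img"][90:220,220:390,::-1],None,fx=4,fy=4,interpolation=2))
```

```text
down False [ 0.4207 -0.1044  0.0125]
grip 0.012037751130597862 98.73666644096375
0.012163514340896808
before lower 0.011648841635294808 97.68353819847107
on bed True [ 0.5909 -0.106   0.0247] 58.8167
[ 1.2 -0.5  4.5]
```

View pics/top3.png

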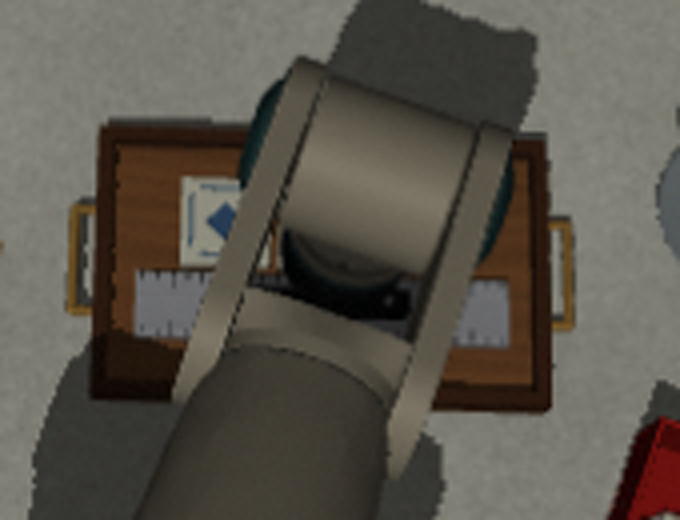

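The straightedge lies flat on the bed just in front of the row. Now I'll slide it, then let it self-align with a loose grip and check.

Run:
```python
from h import *
z=here()[2]; xr=lambda: ((here()[:2]-RIM)@TX).round(4)
p=RIM-.076*TX; hit=lin([*p,z],feed=.025,contact_N=14); print("push",hit,xr(),np.array(monitor.current_ft_force()).round(1))
eoat.gripper_to(.024); manip.dwell(.2)
p=here()[:2]+.014*TX; hit=lin([*p,z+.001],feed=.02,contact_N=14); print("push2",hit,xr(),np.array(monitor.current_ft_force()).round(1))
p=here()[:2]-.005*TX; lin([*p,z+.001],feed=.03); eoat.gripper_to(.04); up(.1,.1)
c=look((.56,-.1,.33)); np.save("fin.npy",c,allow_pickle=True); cv2.imwrite("pics/fin.png",cv2.resize(c["img"][20:200,130:390,::-1],(780,540),interpolation=2))
for t in tiles(c,.022,(.5,.75,-.25,.05)): print("intray",((t[0]-RIM)@np.c_[TX,TY]).round(4),np.degrees(t[1]-TA).round(1),t[2:])
r,g,b,v,s=chans(c)
for k,a,ce,wh,t in blobs(c,v<45,.046,200,3000): print("bar",a,((ce-RIM)@np.c_[TX,TY]).round(4),np.round(wh,1),np.degrees(t-TA).round(1))
print(monitor.current_clock())
```

```text
push True -0.0821 [-2.2  0.1  4.5]
push2 True -0.0773 [-0.4  0.7  0.2]
bar 589.5 [-0.0821 -0.0006] [107.7  12.9] -90.1
63.9583
```

View pics/fin.png

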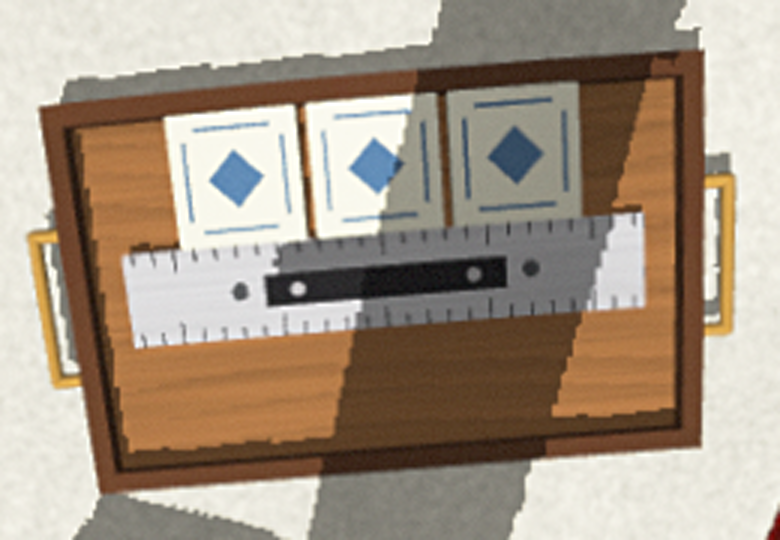

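The three tiles at (235,180), (375,165) and (515,155) sit tight against the far rim. The straightedge is flush along all of them: its centre is at x = -82.1 mm against an ideal -82, it is 0.6 mm off centre, and its yaw is 0.1° off. Handing in.

```bash
python3 -c "
from bench import hand_in; print(hand_in())"
```

```text
the job is handed in; nothing more can be done
None
```

I've handed the job in: both chipped tiles are in the red tub, and the three sound tiles sit in one row tight against the far rim, with the straightedge flat, centred and flush along them.

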